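Swing the lever blank to the stop and latch it

ROBOT

A 7-joint arm with a two-finger parallel gripper is mounted at the origin on the work surface. World frame = base frame: x ahead of the robot, y to its left, z up, the work surface at z = 0. Lengths are in mm, angles in rad, forces in N, time in s.
With the tool pointing down it reaches from about 400 to 850 mm from the base axis. Payload 6.9 kg.
Tool frame: the origin (TCP) lies midway between the tips of the shut fingers; the grasp point (between the pads) lies 19 mm behind it; x points along the fingers, z is the direction in which the jaws open and shut, and the axes are right-handed (so a half turn about x gives the same grasp; the last joint's range is limited). The gripper opens to 85 mm and grips with 20 to 120 N. Pads are 22 mm wide; open, the fingers measure 114 mm over their backs; the gripper's body (76 mm by 85 mm) begins 54 mm behind the grasp point. The pads swing forward as they close: fully open they stand 13 mm farther back than shut.
Start: joints at [-1.06, 0.507, -0.238, 1.5, 0.126, 1.149, -0.155], TCP at [246.738, 574.223, 231.275] pointing down, gripper open.
Joint ranges: [-3.08, 3.08], [-0.24, 2.05], [-1.43, 1.35], [0, 2.5], [-1.52, 4.66], [0.17, 1.96], [-2.89, 2.89]. Speed limits (rad/s): [2.39, 2.39, 3.14, 3.14, 3.14, 3.14, 3.14].

INTERFACE

Orientations are given as a unit quaternion [x, y, z, w].
In Python, from cell import state, read_camera, camera_info, close_job, search_frame, pinpoint gives the robot as it stands.
- The arm moves only by the shell command python3 -m jog 'ROWS' [FORCE]. ROWS is JSON, one flat list of numbers, 7 for each row, row after row: the shift along the tool's x, y, z in cm, then the turn, a rotation vector about the tool's x, y, z in rad, then the opening, from -1 (shut) to 1 (fully open), so that 0 is half open. A call has 1 to 10 rows; each row is the pose to reach, as a shift and turn from the pose measured when the call began, along the tool's axes at that moment; what a row does not reach only later rows make up. A row lasts 1/8 s, in which the tool goes at most 62.5 mm and 10.7 degrees, less where a joint would pass 70% of its speed; a pose out of reach is approached as far as the arm can. A call with a gripper value outside its range is refused whole. The fingers move at their own pace and stop on an object; FORCE is the grip in N (left out, the last holds). Time passes only in rows, so rows that repeat a pose let the fingers close. It gives the time, the measured TCP pose, the force and the opening at its end, in the units of the state.
- state(): the state, without advancing time (a new reading comes with each control period).
- read_camera(name): name is "side" or "top" or "wrist"; returns the picture (384x512x3 uint8, red, green, blue); there is no depth.
- camera_info(name): a dict with "fx", "fy", "cx", "cy" (pixels), "R" (3x3) and "t" (3): a world point X has camera coordinates R X + t. Camera axes: x right, y down, z forward; pixel columns grow to the right and rows downward; lengths in mm; the calibration is good to about 2 mm. A picture is of the moment at which its call begins: read the wrist's pose just before it. camera_info takes no time and is no camera call; for the wrist camera it gives the pose at the moment of the call.
- close_job(): hands the job in, once; it reports no verdict.
Trained networks look in the newest picture that a camera, given by its name, has taken for a name from the list of things; names that differ only in an ending like _2 or _b are one class to them, and where a whole thing is asked for, a point or a joint stands for the part that bears it (a point fixed in the world has none). Each returns a list of dicts, best first, with "confidence" (0 to 1); they miss things now and then, are a little off and sometimes report something else, mostly with a low value. They report only what shows in the picture. A call takes as long as a camera call.
- search_frame(camera, label): "bbox" ([left, top, width, height] in pixels, round what is visible of it).
- pinpoint(camera, label): "point" ([column, row] in pixels: a listed point, or the origin of a listed thing).
The state is a dict: "time_s": time; "joint_pos": joint angles; "qd": joint speeds; "joint_efforts": joint torques, N m; "tool_pos": TCP position; "ee_rot": TCP orientation; "wrist_force": force on the tool from outside, world axes, zero at the start; "ft_torque": the same for the moment, N m; "grip_width": finger opening in mm.
Only numpy, scipy, OpenCV 4.12 (cv2) and the standard library are available. Lean on these libraries where they do the work, as an engineer would, in place of code of your own. Each camera call takes 0.05 s, during which the arm holds its last target.

TASK

The long steel blank on the fixture plate is threaded on the pivot pin: push its free end round, anticlockwise seen from above, until it bears on the stop screw, and seat it there with a steady push of about 12 N for about a second; never let it bear on the stop with more than 20 N, and keep it flat on the plate. Then swing the latch shut behind the blank until its nose rests against the blank's edge, so that the blank stays on the stop, and let go. Leave everything else on the bench where it is.

Things in the scene. Friction and masses are not known exactly. Their poses are not given: they have to be found in the camera images.
- blank: flat bar of plain steel, 250 x 32 x 10 mm, about 0.6 kg, loose, flat on the fixture plate, a 13 mm hole near one end over the pivot pin. Origin: centre of the hole at the underside. x runs along the bar to its free end (225 mm from the hole; other end 25 mm behind it), y to its left, z up. Side edges at y = +16 and -16 mm. It turns with sliding friction on the plate.
- blank_end (a point): point on the blank's centreline near its free end, 178 mm from the hole centre and half-way up its thickness (5 mm above the plate): a good place to push, on the edge at y = -16 mm. Axes as the blank's.
- pin_top (a point): top of the fixed upright pivot pin, 12 mm diameter, 22 mm tall above the plate. The fixture plate (grey, 340 x 420 mm, 12 mm thick, fixed to the bench, top at height 12 mm) carries it; this point is at height 34 mm.
- stop_block: aluminium block on the plate. Origin NOT on it but on the pin's axis at plate top; y left, z up. Block: x 135 to 165, y 22 to 50 mm, 24 mm tall. A rigid stop screw (x = 150, 10 mm thick) juts to -y out of it, its end between y = 16 and y = 2 mm, set differently each time and not measured: feel for it. At 16 the blank's centreline lies on x when home. A 5 mm strap runs round the blank's end to the latch.
- latch (a joint): latch angle, rad: 0 open (starts 0 to 0.25), 1.571 end of travel; stays where left, hinge friction 0.05 N m. Steel arm about 50 mm long, top at height 27.5 mm, upright hinge. At 0 it points to -y of stop_block; shutting turns it clockwise from above towards -x, until its round nose meets the -16 edge of the seated blank, at 1.05 to 1.56 depending on the screw. Pressing on then loads the stop.
- latch_pivot (a point): point on the latch's hinge axis, at height 27.5 mm; in the stop_block frame at x = 250, y = -26 mm.
- latch_post (a point): upright round post at the latch's tip, 12 mm diameter, height 27.5 to 65.5 mm, 43 mm from the hinge axis; this point is on its axis at height 52 mm. Straight under it is the latch's round nose, 14 mm diameter, height 13 to 27.5 mm. Swing the latch by pinching the post from above and leading it along its arc (it may turn between the fingers) or by pushing it.
- nut: bystander: steel ring nut, 28 mm across, 12 mm tall, on the fixture plate's left near part; to be left alone
- dowel: bystander: spare steel dowel standing on the plate's right near part, 22 mm diameter, 34 mm tall; to be left alone
- hammer: bystander: hammer lying on the bench left of the fixture; to be left alone
- wrench: bystander: wrench lying on the bench right of the fixture; to be left alone
- can: bystander: closed grey can, 64 mm diameter, 110 mm tall, on the bench right of the fixture; to be left alone
- gauge: bystander: steel block 50 x 35 x 30 mm, on the fixture plate's left part; to be left alone

How it is judged:
By the outcome, as a careful person would: the job done as asked, in the order asked, and still so for the second after the job is handed in, with the robot touching nothing.
It also fails if it takes over 70 s, if anything falls off the work surface, if the arm or the gripper's body presses on something with over 40 N, if the wrist force passes 120 N, or if a joint passes its speed limit or range.

## Working session

There is one attempt and no reset: what is moved stays moved. The work goes in short steps, Python scripts to look and compute and a shell command to move; the robot and the scene stay as the last step left them, time stands still between calls to the robot, and variables do not carry over. Pictures are saved under pics/ and viewed, and the job is handed in when it is done.

```bash
mkdir -p pics; ls; cat > h.py <<'E'
import numpy as np, cv2
from cell import *
def pix2plane(info,p,z):
    R=np.array(info["R"]);t=np.array(info["t"])
    d=R.T@np.array([(p[0]-info["cx"])/info["fx"],(p[1]-info["cy"])/info["fy"],1.0])
    c=-R.T@t
    return c+d*(z-c[2])/d[2]
def proj(info,X):
    c=np.array(info["R"])@np.array(X)+np.array(info["t"])
    return [info["fx"]*c[0]/c[2]+info["cx"],info["fy"]*c[1]/c[2]+info["cy"]]
def save(cam,name):
    im=read_camera(cam); cv2.imwrite("pics/"+name+".png",cv2.cvtColor(im,cv2.COLOR_RGB2BGR)); return im
E
python3 - <<'E'
from h import *
s=state(); print(s)
H={"pin_top":34,"blank":12,"blank_end":17,"stop_block":12,"latch_pivot":27.5,"latch_post":52,"nut":12,"dowel":12,"can":0,"gauge":12,"hammer":0,"wrench":0}
for c in ["top","side"]:
    save(c,c+"0"); i=camera_info(c)
    print(c, -np.array(i["R"]).T@np.array(i["t"]))
    for n,z in H.items():
        for r in pinpoint(c,n)[:2]:
            print(n,np.round(r["point"],1),round(r["confidence"],2),np.round(pix2plane(i,r["point"],z),1))
E
```

```text
pics
{'time_s': 0.0, 'joint_pos': array([-1.05951195,  0.50834914, -0.23750738,  1.50115692,  0.12566204,
        1.14891589, -0.15476351]), 'qd': array([-5.23309365e-04, -1.09766229e-03, -9.83088979e-04, -6.21696554e-05,
       -1.47241824e-03, -8.26790280e-05, -1.97075873e-03]), 'joint_efforts': array([-6.84078659e-04, -6.20597076e+01, -2.18682535e+00, -2.49651611e+01,
        1.26174526e-02,  1.22426514e-02, -8.80195415e-06]), 'tool_pos': array([246.57609155, 573.73452709, 230.41374317]), 'ee_rot': array([-0.38936218,  0.59103273,  0.38863756,  0.58994767]), 'wrist_force': array([-0.07052086,  0.61572948, -0.20666902]), 'ft_torque': array([-0.0327944 , -0.00881664,  0.0398207 ]), 'grip_width': 85.64290717281149}
top [ 420.75120787   15.91546512 1054.00266798]
pin_top [246.1 232.7] 0.61 [427.1  45.3  34. ]
blank [246.2 231.2] 0.82 [431.5  45.6  12. ]
blank [288.4 250.7] 0.16 [374.5 -75.8  12. ]
blank_end [297.8 199.8] 0.88 [ 521.3 -106.    17. ]
blank_end [247.6 232.7] 0.62 [427.1  41.5  17. ]
latch_pivot [244.  149.9] 0.54 [669.7  50.1  27.5]
latch_post [259.8 144.5] 0.68 [679.2  
[... 440 characters left out ...]
p [220.  202.3] 0.87 [427.4  31.3  34. ]
blank [217.2 201.9] 0.78 [420.   51.6  12. ]
blank_end [260.4 246.8] 0.64 [ 516.3 -111.7   17. ]
stop_block [217.7 202.9] 0.25 [421.1  47.9  12. ]
latch_pivot [308.4 191.1] 0.7 [676.9  44.2  27.5]
latch_post [259.5 246.7] 0.71 [ 509.9 -132.4   52. ]
latch_post [313.1 199.9] 0.54 [673.9  -7.8  52. ]
nut [222.6 168.3] 0.57 [446.2 179.3  12. ]
nut [261.9 244.2] 0.22 [ 521.8 -101.5   12. ]
dowel [205.7 246. ] 0.55 [380.  -87.6  12. ]
can [218.4 201.9] 0.51 [423.3  60.9   0. ]
gauge [248.  159.2] 0.51 [527.3 208.2  12. ]
hammer [224.4 113.5] 0.93 [476.5 458.7   0. ]
hammer [218.5 202.2] 0.36 [423.5  59.8   0. ]
wrench [217.5 203.8] 0.44 [420.3  54.4  -0. ]
```

```bash
python3 - <<'E'
import cv2
for c,(x0,y0,x1,y1) in {"top":(160,110,340,290),"side":(170,130,350,290)}.items():
    im=cv2.imread(f"pics/{c}0.png")
    cv2.imwrite(f"pics/{c}0z.png",cv2.resize(im[y0:y1,x0:x1],None,fx=3.3,fy=3.3,interpolation=cv2.INTER_CUBIC))
E
```

```text
(no output)
```

View pics/top0z.png

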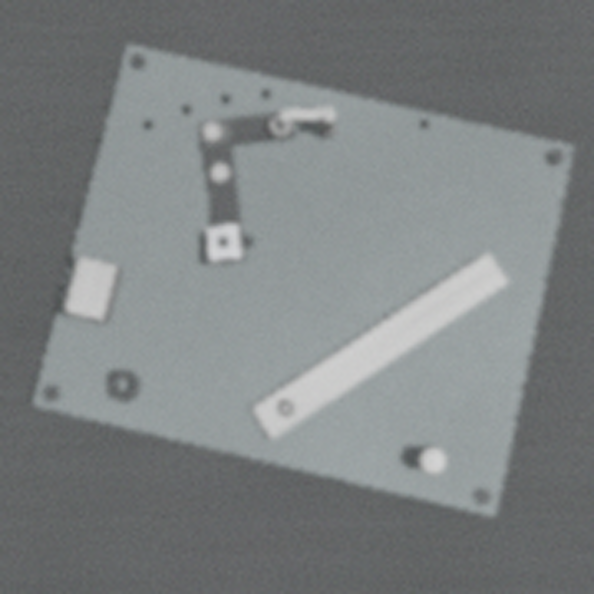

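View pics/side0z.png

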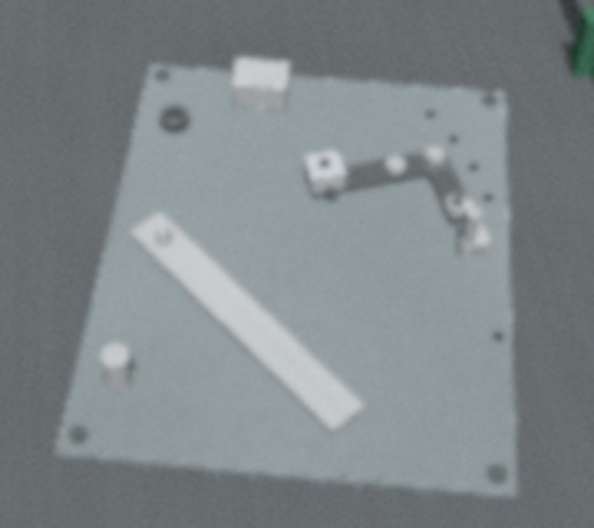

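View pics/top0.png

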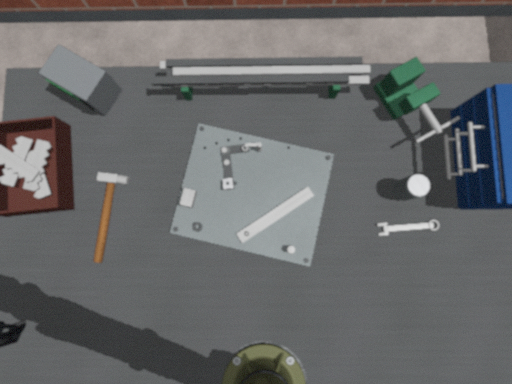

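View pics/side0.png

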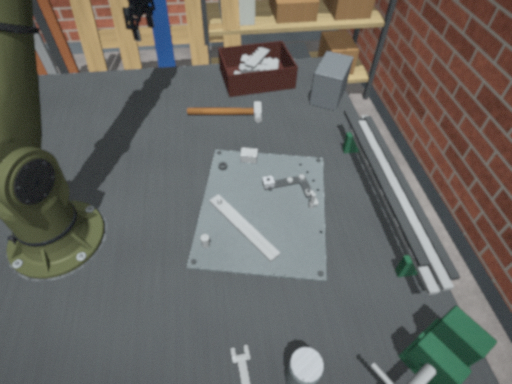

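```bash
cat >> h.py <<'E'
from scipy.spatial.transform import Rotation as Ro
def toolR(yaw): # yaw = world direction (rad) of tool y ; tool x down
    x=np.array([0,0,-1.]); y=np.array([np.cos(yaw),np.sin(yaw),0]); return np.column_stack([x,y,np.cross(x,y)])
def rel(pos,yaw=None,s=None):
    s=s or state(); R0=Ro.from_quat(s["ee_rot"]).as_matrix()
    d=R0.T@(np.array(pos)-s["tool_pos"])/10
    r=np.zeros(3) if yaw is None else Ro.from_matrix(R0.T@toolR(yaw)).as_rotvec()
    print("cm",np.round(d,2),"rot",np.round(r,3)); return d,r
def show():
    s=state(); R0=Ro.from_quat(s["ee_rot"]).as_matrix()
    print("t",round(s["time_s"],2),"pos",np.round(s["tool_pos"],1),"yaw_y",round(float(np.arctan2(R0[1,1],R0[0,1])),3),"tilt",np.round(R0[:,0],3),"F",np.round(s["wrist_force"],2),"j",np.round(s["joint_pos"],2),"w",round(s["grip_width"],1)); return s
E
python3 - <<'E'
from h import *
i=camera_info("top")
f=lambda x,y:(160+x/3.3-.35,110+y/3.3-.35)
pin=pix2plane(i,f(286,407),22);hv=pix2plane(i,f(281,125),27.5);po=pix2plane(i,f(331,115),65.5)
e1=pix2plane(i,f(499,266),22)
print(pin,hv,po,e1)
d=hv-pin; print(np.hypot(*d[:2]),np.arctan2(d[1],d[0])+np.arctan2(26,250)); print(np.hypot(*(po-hv)[:2]))
s=show(); R0=Ro.from_quat(s["ee_rot"]).as_matrix()
w=camera_info("wrist");R=np.array(w["R"]);c=-R.T@np.array(w["t"])
print("cam in tool",R0.T@(c-s["tool_pos"]),"axes",R0.T@R.T)
for y in (0,np.pi/2,-.99): rel([540,-30,330],y)
E
```

```text
[426.32426193  45.03474318  22.        ] [676.84012987  47.71707598  27.5       ] [675.69437249   3.36094265  65.5       ] [ 548.41761494 -144.15949882   22.        ]
250.5302277111329 0.11433428796526332
44.37092881216341
t 1.3 pos [246.7 574.2 231.3] yaw_y 2.736 tilt [-0.  0. -1.] F [ 0.27  0.54 -0.05] j [-1.06  0.51 -0.24  1.5   0.13  1.15 -0.15] w 85.4
cam in tool [-1.42888972e+02  7.95886272e+01 -6.79117564e-02] axes [[ 7.00234737e-04 -3.13200725e-01  9.49686694e-01]
 [ 5.75391121e-04 -9.49686643e-01 -3.13201132e-01]
 [ 9.99999589e-01  7.65755604e-04 -4.84790661e-04]]
cm [ -9.87 -50.8  -43.94] rot [ 2.736 -0.    -0.   ]
cm [ -9.87 -50.8  -43.94] rot [ 1.165  0.    -0.   ]
cm [ -9.87 -50.8  -43.94] rot [-2.557  0.     0.   ]
```

```bash
python3 - <<'E'
from h import *
rel([540,-10,260],np.pi/2)
E
```

```text
cm [ -2.87 -50.01 -42.1 ] rot [ 1.165  0.    -0.   ]
```

```bash
python3 -m jog '[-2.9,-50,-42.1,1.165,0,0,-1, -2.9,-50,-42.1,1.165,0,0,-1, -2.9,-50,-42.1,1.165,0,0,-1, -2.9,-50,-42.1,1.165,0,0,-1, -2.9,-50,-42.1,1.165,0,0,-1, -2.9,-50,-42.1,1.165,0,0,-1, -2.9,-50,-42.1,1.165,0,0,-1, -2.9,-50,-42.1,1.165,0,0,-1, -2.9,-50,-42.1,1.165,0,0,-1, -2.9,-50,-42.1,1.165,0,0,-1]'; python3 -c "
from h import *
show();rel([540,-10,260],np.pi/2)"
```

```text
time_s: 2.55
tool_pos: [527.6, 14.5, 259.4]
ee_rot: [-0.0, 0.707, 0.0, 0.707]
wrist_force: [0.8, 0.9, 0.0]
grip_width: -0.0
t 2.55 pos [527.6  14.5 259.4] yaw_y 1.571 tilt [ 0.001  0.    -1.   ] F [0.82 0.95 0.04] j [-0.23  0.33  0.22  1.71 -0.08  1.1   0.02] w -0.0
cm [-0.06 -2.45  1.24] rot [ 0.001  0.001 -0.   ]
```

```bash
python3 -m jog '[0,-2.4,1.2,0,0,0,-1,0,-2.4,1.2,0,0,0,-1]' >/dev/null; python3 - <<'E'
from h import *
show(); i=camera_info("wrist"); save("wrist","w1")
print(i["fx"])
H={"pin_top":34,"blank":12,"blank_end":17,"latch_pivot":27.5,"latch_post":52,"stop_block":12}
for n,z in H.items():
    for r in pinpoint("wrist",n)[:2]:
        print(n,np.round(r["point"],1),round(r["confidence"],2),np.round(pix2plane(i,r["point"],z),1))
E
```

```text
t 2.8 pos [540.2 -12.3 259.3] yaw_y 1.567 tilt [ 0.001 -0.001 -1.   ] F [-0.27  0.85 -0.56] j [-0.18  0.36  0.23  1.68 -0.09  1.11  0.07] w -0.2
275.67585288883356
pin_top [165.2 120.3] 0.93 [423.7  44.8  34. ]
blank [169.2 117.5] 0.98 [422.6  47.2  12. ]
blank [167.2 121.5] 0.62 [419.3  41.9  12. ]
blank_end [241.9 223.6] 0.57 [ 519.1 -109.6   17. ]
latch_post [361.3 154.4] 0.59 [675.8   2.8  52. ]
```

View pics/w1.png

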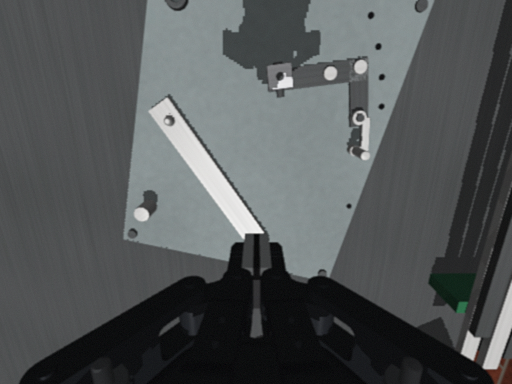

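```bash
python3 - <<'E'
from h import *
i=camera_info("wrist")
for n,p,z in [("pin",(168.5,120),34),("hinge",(360.5,118),29),("post",(365.5,155),65.5),("cornL",(149.5,110),22),("cornR",(169,96),22),("Ledge",(243,235),22),("Redge",(263,231),22)]:
    print(n,np.round(pix2plane(i,p,z),1))
a,b=pix2plane(i,(149.5,110),22),pix2plane(i,(243,235),22); print(np.arctan2(*(b-a)[[1,0]]))
a,b=pix2plane(i,(169,96),22),pix2plane(i,(263,231),22); print(np.arctan2(*(b-a)[[1,0]]))
E
```

```text
pin [426.6  48.9  34. ]
hinge [676.8  51.9  29. ]
post [674.9   9.8  65.5]
cornL [399.1  60.9  22. ]
cornR [426.5  78.4  22. ]
Ledge [ 520.5 -122.1   22. ]
Redge [ 551.1 -115.3   22. ]
-0.9847485057830299
-0.9993089509808838
```

```bash
cat >> h.py <<'E'
PIN=np.array([426,46.5])
def bp(a,gap=0,z=15.0,r=178):
    u=np.array([np.cos(a),np.sin(a)]);v=np.array([-u[1],u[0]])
    p=PIN+r*u-(16+11+gap)*v
    return [p[0],p[1],z],a+np.pi/2
E
python3 - <<'E'
from h import *
p,y=bp(-.99,14,60);print(p,y);rel(p,y);p,y=bp(-.99,14);rel(p,y)
E
```

```text
[np.float64(489.38973006090123), np.float64(-124.80890847473773), 60] 0.5807963267948966
cm [ 19.94 -11.66  -5.05] rot [ 0.993  0.001 -0.001]
cm [ 24.44 -11.66  -5.05] rot [ 0.993  0.001 -0.001]
```

```bash
python3 -m jog '[15,-11.7,-5,1,0,0,-1, 15,-11.7,-5,1,0,0,-1, 19.9,-11.7,-5,1,0,0,-1, 19.9,-11.7,-5,1,0,0,-1, 19.9,-11.7,-5,1,0,0,-1, 19.9,-11.7,-5,1,0,0,-1, 21,-11.7,-5,0.993,0,0,-1, 21,-11.7,-5,0.993,0,0,-1]' >/dev/null; python3 - <<'E'
from h import *
show(); p,y=bp(-.99,14);rel(p,y); save("wrist","w2");save("top","t2")
im=cv2.imread("pics/t2.png");cv2.imwrite("pics/t2z.png",cv2.resize(im[110:290,160:340],None,fx=3.3,fy=3.3,interpolation=cv2.INTER_CUBIC))
E
```

```text
t 4.15 pos [ 489.4 -124.5   48.6] yaw_y 0.583 tilt [-0.     0.001 -1.   ] F [-0.22 -0.25  0.07] j [-0.06  0.59  0.4   2.04 -0.41  0.58 -0.37] w 0.2
cm [ 3.36 -0.03  0.03] rot [ 0.002 -0.001 -0.   ]
```

View pics/w2.png

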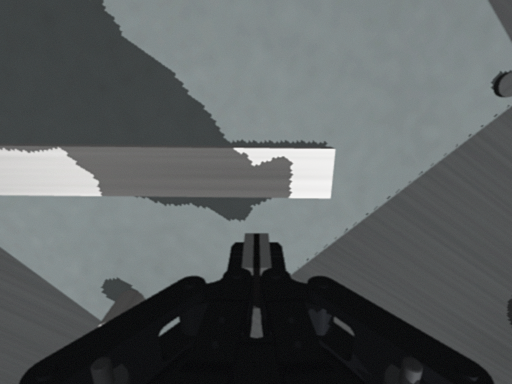

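View pics/t2z.png

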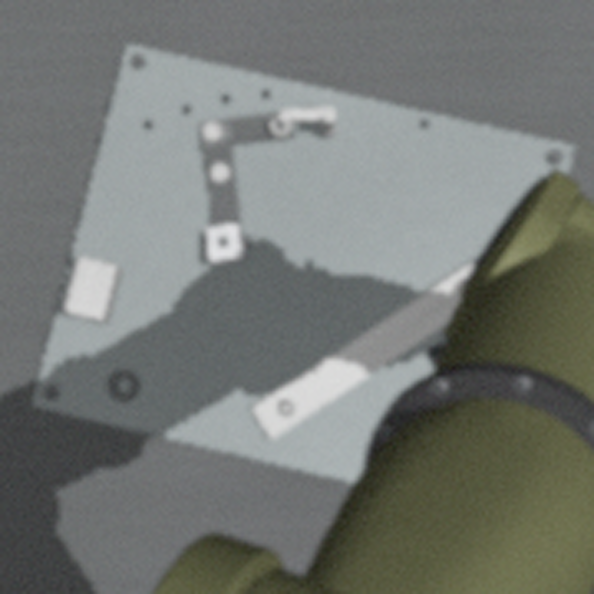

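```bash
python3 - <<'E'
from h import *
i=camera_info("wrist");s=state()
e=pix2plane(i,(257,198),22); print(e, Ro.from_quat(s["ee_rot"]).as_matrix().T@(e-s["tool_pos"]))
print(Ro.from_quat(s["ee_rot"]).as_matrix().T@(pix2plane(i,(332,198),22)-s["tool_pos"]))
E
python3 -m jog '[2,0,0,0,0,0,-1,3.4,0,0,0,0,0,-1,3.4,0,0,0,0,0,-1,3.4,0,0,0,0,0,-1]'; python3 - <<'E'
from h import *
s=show()
R0=Ro.from_quat(s["ee_rot"]).as_matrix()
# rows for arc
for k,a in enumerate(np.arange(-.95,-.0,.07)):
    p,y=bp(a,0); print(round(a,2),end=' ');rel(p,y,s)
E
```

```text
[ 507.92618478 -114.63362843   22.        ] [27.29505492 20.79896222  1.35717813]
[27.26928126 20.82551087 50.4336929 ]
time_s: 4.75
tool_pos: [489.9, -125.1, 15.5]
ee_rot: [0.336, 0.622, -0.335, 0.622]
wrist_force: [0.2, 0.4, -0.3]
grip_width: 0.1
t 4.75 pos [ 489.9 -125.1   15.5] yaw_y 0.581 tilt [ 0.001  0.001 -1.   ] F [ 0.15  0.38 -0.27] j [-0.03  0.65  0.35  2.06 -0.45  0.5  -0.33] w 0.1
-0.95 cm [0.06 2.09 0.04] rot [-0.039 -0.    -0.001]
-0.88 cm [0.06 3.35 0.14] rot [-0.109 -0.    -0.001]
-0.81 cm [0.06 4.61 0.14] rot [-0.179 -0.    -0.001]
-0.74 cm [0.06 5.86 0.06] rot [-0.249 -0.    -0.001]
-0.67 cm [ 0.06  7.11 -0.11] rot [-0.319 -0.    -0.001]
-0.6 cm [ 0.06  8.35 -0.36] rot [-0.389 -0.    -0.001]
-0.53 cm [ 0.07  9.56 -0.7 ] rot [-0.459 -0.    -0.001]
-0.46 cm [ 0.07 10.74 -1.13] rot [-0.529 -0.    -0.001]
-0.39 cm [ 0.07 11.9  -1.63] rot [-0.599  0.    -0.001]
-0.32 cm [ 0.07 13.01 -2.22] rot [-0.669  0.    -0.001]
-0.25 cm [ 0.07 14.09 -2.88] rot [-0.739  0.    -0.001]
-0.18 cm [ 0.07 15.11 -3.62] rot [-0.809  0.    -0.001]
-0.11 cm [ 0.08 16.08 -4.42] rot [-0.879  0.    -0.001]
-0.04 cm [ 0.08 16.99 -5.29] rot [-0.949  0.    -0.001]
```

```bash
python3 -m jog '[0.05,1,0,0,0,0,-1,0.05,2.1,0.05,-0.04,0,0,-1,0.05,3.35,0.15,-0.11,0,0,-1,0.05,4.6,0.15,-0.18,0,0,-1,0.05,5.85,0.05,-0.25,0,0,-1,0.05,7.1,-0.1,-0.32,0,0,-1,0.05,8.35,-0.35,-0.39,0,0,-1,0.05,9.55,-0.7,-0.46,0,0,-1,0.05,10.75,-1.1,-0.53,0,0,-1,0.05,11.9,-1.6,-0.6,0,0,-1]'; python3 - <<'E'
from h import *
s=show()
for k,a in enumerate(np.arange(-.36,.13,.04)):
    p,y=bp(a,0); print(round(a,2),end=' ');rel(p,y,s)
save("wrist","w3")
E
```

```text
time_s: 6.0
tool_pos: [581.0, -45.6, 15.2]
ee_rot: [0.136, 0.694, -0.135, 0.694]
wrist_force: [-1.8, -3.7, 2.1]
grip_width: -0.2
t 6.0 pos [581.  -45.6  15.2] yaw_y 1.186 tilt [ 0.001  0.001 -1.   ] F [-1.76 -3.68  2.08] j [-0.11  0.7   0.23  1.86 -0.26  0.61 -0.1 ] w -0.2
-0.36 cm [0.02 0.46 0.04] rot [-0.025  0.    -0.001]
-0.32 cm [0.02 1.18 0.11] rot [-0.065  0.    -0.001]
-0.28 cm [0.02 1.9  0.16] rot [-0.105  0.    -0.001]
-0.24 cm [0.02 2.62 0.18] rot [-0.145  0.    -0.001]
-0.2 cm [0.02 3.34 0.17] rot [-0.185  0.    -0.001]
-0.16 cm [0.02 4.06 0.13] rot [-0.225  0.    -0.001]
-0.12 cm [0.03 4.77 0.06] rot [-0.265  0.    -0.001]
-0.08 cm [ 0.03  5.49 -0.03] rot [-0.305  0.    -0.001]
-0.04 cm [ 0.03  6.2  -0.16] rot [-0.345  0.    -0.001]
-0.0 cm [ 0.03  6.9  -0.31] rot [-0.385  0.001 -0.001]
0.04 cm [ 0.03  7.6  -0.49] rot [-0.425  0.001 -0.001]
0.08 cm [ 0.03  8.29 -0.7 ] rot [-0.465  0.001 -0.001]
0.12 cm [ 0.03  8.97 -0.94] rot [-0.505  0.001 -0.001]
```

View pics/w3.png

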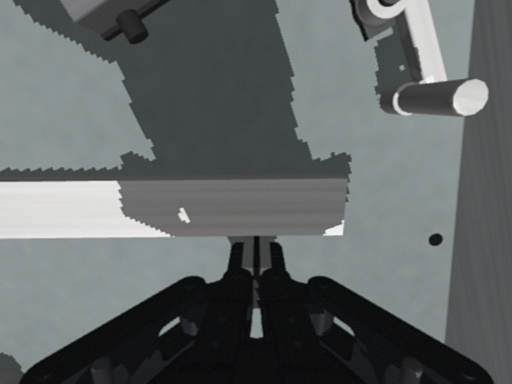

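```bash
python3 -m jog '[0,1.2,0.1,-0.065,0,0,-1,0,1.9,0.15,-0.105,0,0,-1,0,2.6,0.2,-0.145,0,0,-1,0,3.3,0.2,-0.185,0,0,-1,0,4.05,0.15,-0.225,0,0,-1,0,4.75,0.05,-0.265,0,0,-1,0,5.3,0,-0.295,0,0,-1]'; python3 - <<'E'
from h import *
s=show()
for k,a in enumerate(np.arange(-.12,.13,.02)):
    p,y=bp(a,0); print(round(a,2),end=' ');rel(p,y,s)
i=camera_info("wrist");save("wrist","w4")
E
```

```text
time_s: 6.92
tool_pos: [601.7, 6.5, 15.2]
ee_rot: [0.03, 0.706, -0.028, 0.707]
wrist_force: [-1.7, -2.0, -0.3]
grip_width: -0.3
t 6.92 pos [601.7   6.5  15.2] yaw_y 1.489 tilt [ 0.001  0.003 -1.   ] F [-1.75 -1.96 -0.33] j [-0.15  0.72  0.16  1.81 -0.18  0.63  0.03] w -0.3
-0.12 cm [ 0.01 -0.82 -0.15] rot [ 0.038  0.001 -0.003]
-0.1 cm [ 0.02 -0.47 -0.09] rot [ 0.018  0.001 -0.003]
-0.08 cm [ 0.02 -0.12 -0.03] rot [-0.002  0.001 -0.003]
-0.06 cm [0.02 0.24 0.02] rot [-0.022  0.001 -0.003]
-0.04 cm [0.02 0.6  0.06] rot [-0.042  0.001 -0.003]
-0.02 cm [0.02 0.96 0.1 ] rot [-0.062  0.001 -0.003]
0.0 cm [0.02 1.32 0.13] rot [-0.082  0.001 -0.003]
0.02 cm [0.02 1.68 0.15] rot [-0.102  0.001 -0.003]
0.04 cm [0.02 2.04 0.16] rot [-0.122  0.001 -0.003]
0.06 cm [0.02 2.4  0.17] rot [-0.142  0.001 -0.003]
0.08 cm [0.03 2.76 0.17] rot [-0.162  0.001 -0.003]
0.1 cm [0.03 3.12 0.16] rot [-0.182  0.001 -0.003]
0.12 cm [0.03 3.48 0.14] rot [-0.202  0.001 -0.003]
```

View pics/w4.png

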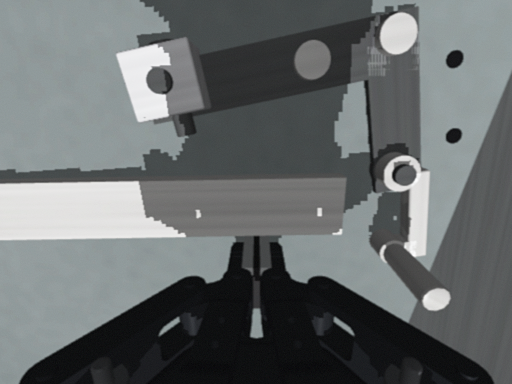

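```bash
python3 - <<'E'
from h import *
i=camera_info("wrist");s=state();R=Ro.from_quat(s["ee_rot"]).as_matrix()
for n,p,z in [("screw",(187,136),20),("far",(187,180),22),("near",(257,236),22),("hinge",(403,173),29),("post",(436,298),65.5),("freeend",(346,178),22)]:
    X=pix2plane(i,p,z);print(n,np.round(X,1),np.round(R.T@(X-s["tool_pos"]),1))
E
```

```text
screw [573.7  73.7  20. ] [ -4.6  63.8 -33.5]
far [570.7  51.8  22. ] [ -6.7  41.8 -34.7]
near [603.9  17.2  22. ] [-6.8 10.   1.2]
hinge [677.1  48.7  29. ] [-13.5  47.3  71.6]
post [675.6   5.7  65.5] [-50.2   4.4  73.7]
freeend [651.9  46.4  22. ] [-6.6 42.9 46.7]
```

```bash
python3 -m jog '[0,0.4,0.05,-0.03,0,0,-1,0,0.8,0.1,-0.055,0,0,-1,0,1.2,0.1,-0.08,0,0,-1,0,1.5,0.1,-0.1,0,0,-1,0,1.7,0.15,-0.105,0,0,-1,0,1.8,0.15,-0.11,0,0,-1]'; python3 - <<'E'
from h import *
s=show()
for k,a in enumerate(np.arange(.03,.13,.01)):
    p,y=bp(a,0); print(round(a,2),end=' ');rel(p,y,s)
i=camera_info("wrist");save("wrist","w5")
E
```

```text
time_s: 7.72
tool_pos: [604.9, 25.2, 15.3]
ee_rot: [-0.009, 0.706, 0.012, 0.708]
wrist_force: [-0.7, -2.5, -0.0]
grip_width: 0.1
t 7.72 pos [604.9  25.2  15.3] yaw_y 1.601 tilt [ 0.002  0.003 -1.   ] F [-0.65 -2.47 -0.04] j [-0.16  0.72  0.13  1.79 -0.15  0.64  0.09] w 0.1
0.03 cm [ 0.03 -0.03 -0.02] rot [-0.     0.002 -0.003]
0.04 cm [0.03 0.15 0.01] rot [-0.01   0.002 -0.003]
0.05 cm [0.03 0.33 0.03] rot [-0.02   0.002 -0.003]
0.06 cm [0.03 0.51 0.06] rot [-0.03   0.002 -0.003]
0.07 cm [0.03 0.68 0.08] rot [-0.04   0.002 -0.003]
0.08 cm [0.03 0.86 0.09] rot [-0.05   0.002 -0.003]
0.09 cm [0.03 1.04 0.11] rot [-0.06   0.002 -0.003]
0.1 cm [0.03 1.22 0.13] rot [-0.07   0.002 -0.003]
0.11 cm [0.03 1.4  0.14] rot [-0.08   0.002 -0.003]
0.12 cm [0.04 1.58 0.15] rot [-0.09   0.002 -0.003]
```

View pics/w5.png

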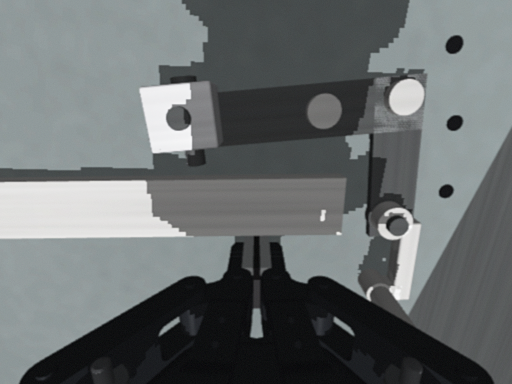

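```bash
python3 -m jog '[0,0.1,0,-0.005,0,0,-1,0,0.2,0.02,-0.012,0,0,-1,0,0.3,0.03,-0.02,0,0,-1,0,0.4,0.04,-0.025,0,0,-1]'; python3 -m jog '[0,0.05,0,-0.003,0,0,-1,0,0.1,0.01,-0.006,0,0,-1]'; python3 -m jog '[0,0.05,0,-0.003,0,0,-1,0,0.1,0.01,-0.006,0,0,-1]'
```

```text
time_s: 8.28
tool_pos: [605.2, 29.4, 15.3]
ee_rot: [-0.019, 0.706, 0.021, 0.708]
wrist_force: [-0.1, -2.3, -0.6]
grip_width: 0.0
time_s: 8.52
tool_pos: [605.4, 30.5, 15.3]
ee_rot: [-0.021, 0.706, 0.023, 0.708]
wrist_force: [-0.1, -1.8, -1.0]
grip_width: 0.0
time_s: 8.78
tool_pos: [605.5, 31.5, 15.3]
ee_rot: [-0.023, 0.706, 0.025, 0.707]
wrist_force: [0.7, -2.3, -2.1]
grip_width: -0.2
```

```bash
for k in 1; do python3 -m jog '[0,0.05,0.01,-0.003,0,0,-1]'; done; python3 -m jog '[0,0.05,0,-0.003,0,0,-1]' | sed -n '1,4p'; python3 -m jog '[0,0.05,0,-0.003,0,0,-1]'| sed -n '1,4p';
```

```text
time_s: 8.9
tool_pos: [605.5, 32.0, 15.3]
ee_rot: [-0.024, 0.706, 0.026, 0.707]
wrist_force: [0.3, -2.1, -1.1]
grip_width: -0.2
time_s: 9.02
tool_pos: [605.5, 32.6, 15.3]
ee_rot: [-0.025, 0.706, 0.027, 0.707]
wrist_force: [0.9, -2.2, -1.4]
time_s: 9.15
tool_pos: [605.5, 33.1, 15.3]
ee_rot: [-0.026, 0.706, 0.029, 0.707]
wrist_force: [0.7, -1.0, -2.1]
```

```bash
python3 - <<'E'
from h import *
show(); save("wrist","w6")
E
```

```text
t 9.15 pos [605.5  33.1  15.3] yaw_y 1.648 tilt [ 0.002  0.003 -1.   ] F [ 0.66 -1.03 -2.08] j [-0.16  0.72  0.12  1.79 -0.13  0.64  0.11] w -0.1
```

View pics/w6.png

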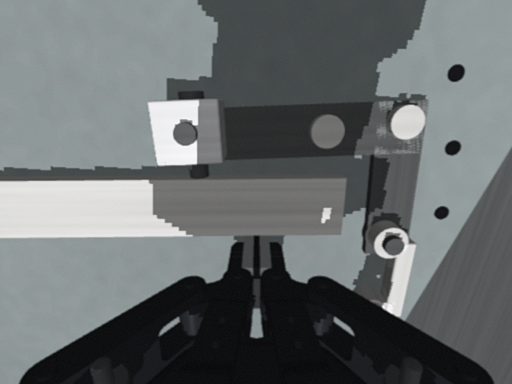

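```bash
for k in 1; do :; done; python3 -m jog '[0,0.03,0,-0.002,0,0,-1]'| sed -n '2,4p'; python3 -m jog '[0,0.03,0,-0.002,0,0,-1]'| sed -n '2,4p'; python3 -m jog '[0,0.03,0,-0.002,0,0,-1]'| sed -n '2,4p'
```

```text
tool_pos: [605.5, 33.5, 15.4]
ee_rot: [-0.027, 0.706, 0.029, 0.707]
wrist_force: [1.4, -2.5, -1.4]
tool_pos: [605.6, 33.6, 15.4]
ee_rot: [-0.028, 0.706, 0.03, 0.707]
wrist_force: [0.0, -2.7, -1.4]
tool_pos: [605.6, 33.6, 15.4]
ee_rot: [-0.029, 0.706, 0.031, 0.707]
wrist_force: [0.3, -3.4, -1.9]
```

```bash
python3 -m jog '[0,0.05,0,0,0,0,-1,0,0.05,0,0,0,0,-1]'| sed -n '1,4p'; python3 -m jog '[0,0.08,0,0,0,0,-1,0,0.08,0,0,0,0,-1]'| sed -n '2,4p'
```

```text
time_s: 9.82
tool_pos: [605.6, 33.7, 15.4]
ee_rot: [-0.029, 0.706, 0.03, 0.707]
wrist_force: [0.5, -4.0, -1.8]
tool_pos: [605.6, 33.8, 15.4]
ee_rot: [-0.029, 0.706, 0.03, 0.707]
wrist_force: [0.6, -4.6, -2.1]
```

```bash
python3 -m jog '[0,0.1,0,0,0,0,-1,0,0.15,0,0,0,0,-1,0,0.15,0,0,0,0,-1]'| sed -n '1,4p'; python3 -m jog '[0,0.15,0,0,0,0,-1,0,0.2,0,0,0,0,-1,0,0.2,0,0,0,0,-1]'| sed -n '2,4p'
```

```text
time_s: 10.45
tool_pos: [605.6, 33.8, 15.4]
ee_rot: [-0.029, 0.705, 0.029, 0.708]
wrist_force: [1.4, -6.7, -2.0]
tool_pos: [605.6, 33.9, 15.4]
ee_rot: [-0.029, 0.705, 0.028, 0.708]
wrist_force: [0.8, -8.0, -1.3]
```

```bash
python3 -m jog '[0,0.24,0,0,0,0,-1,0,0.28,0,0,0,0,-1,0,0.28,0,0,0,0,-1]'| sed -n '1,4p'
```

```text
time_s: 11.2
tool_pos: [605.5, 33.9, 15.4]
ee_rot: [-0.03, 0.705, 0.026, 0.708]
wrist_force: [2.3, -9.7, -1.6]
```

```bash
python3 -m jog '[0,0.32,0,0,0,0,-1,0,0.34,0,0,0,0,-1,0,0.34,0,0,0,0,-1]'| sed -n '1,4p';  python3 -m jog '[0,0.36,0,0,0,0,-1,0,0.36,0,0,0,0,-1,0,0.36,0,0,0,0,-1,0,0.36,0,0,0,0,-1,0,0.36,0,0,0,0,-1]'| sed -n '1,4p'; python3 -m jog '[0,0.36,0,0,0,0,-1,0,0.36,0,0,0,0,-1,0,0.36,0,0,0,0,-1,0,0.36,0,0,0,0,-1]'| sed -n '1,4p'
```

```text
time_s: 11.58
tool_pos: [605.5, 33.9, 15.5]
ee_rot: [-0.03, 0.705, 0.024, 0.708]
wrist_force: [1.0, -10.8, -1.2]
time_s: 12.2
tool_pos: [605.5, 34.0, 15.5]
ee_rot: [-0.03, 0.705, 0.022, 0.708]
wrist_force: [1.7, -10.3, -1.6]
time_s: 12.7
tool_pos: [605.5, 33.9, 15.6]
ee_rot: [-0.031, 0.705, 0.019, 0.708]
wrist_force: [1.3, -11.3, -2.2]
```

```bash
python3 -m jog '[0,0.4,0,0,0,0,-1,0,0.4,0,0,0,0,-1,0,0.4,0,0,0,0,-1,0,0.4,0,0,0,0,-1,0,0.4,0,0,0,0,-1]'| sed -n '1,4p'; python3 -m jog '[0,0.4,0,0,0,0,-1,0,0.4,0,0,0,0,-1,0,0.4,0,0,0,0,-1,0,0.4,0,0,0,0,-1,0,0.4,0,0,0,0,-1]'| sed -n '1,4p'
```

```text
time_s: 13.32
tool_pos: [605.4, 33.9, 15.6]
ee_rot: [-0.031, 0.705, 0.017, 0.708]
wrist_force: [1.1, -11.9, -1.9]
time_s: 13.95
tool_pos: [605.4, 33.9, 15.6]
ee_rot: [-0.032, 0.705, 0.014, 0.708]
wrist_force: [0.7, -12.1, -1.8]
```

```bash
python3 -m jog '[0,0,0,0,0,0,-1,0,-0.4,0,0,0,0,-1,0,-1,0,0,0,0,-1,0,-2,0,0,0,0,-1,0,-3,0,0,0,0,-1,-3,-3.5,0,0,0,0,-1,-8,-3.5,0,0,0,0,-1,-10,-3.5,0,0,0,0,-1]'; python3 - <<'E'
from h import *
s=show(); save("wrist","w7")
H={"pin_top":34,"latch_pivot":27.5,"latch_post":52,"blank_end":17}
i=camera_info("wrist")
for n,z in H.items():
    for r in pinpoint("wrist",n)[:1]:
        print(n,np.round(r["point"],1),round(r["confidence"],2),np.round(pix2plane(i,r["point"],z),1))
rel([701,5,100],np.pi)
E
```

```text
time_s: 14.95
tool_pos: [608.4, 0.4, 119.4]
ee_rot: [-0.031, 0.704, 0.014, 0.71]
wrist_force: [0.3, -0.3, 0.3]
grip_width: 0.1
t 14.95 pos [6.084e+02 4.000e-01 1.194e+02] yaw_y 1.635 tilt [ 0.01  -0.024 -1.   ] F [ 0.28 -0.35  0.29] j [-0.16  0.58  0.17  1.71 -0.09  0.85  0.1 ] w 0.1
pin_top [ 30.  130.8] 0.62 [425.1  44.2  34. ]
latch_pivot [338.4 147.4] 0.65 [678.4  45.5  27.5]
latch_post [337.2 205.5] 0.62 [677.5   1.7  52. ]
blank_end [250.5 126.4] 0.67 [602.3  57.1  17. ]
cm [ 1.58 -0.18  9.46] rot [-1.506 -0.016  0.022]
```

View pics/w7.png

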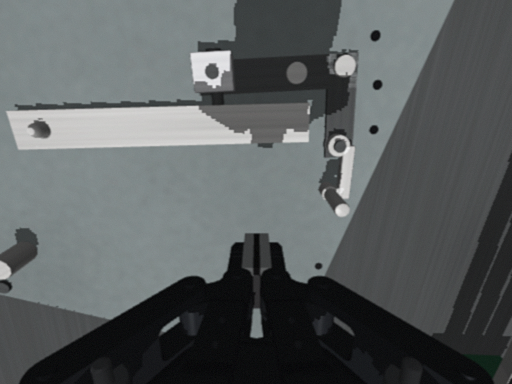

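```bash
python3 -m jog '[1,-2,3,-0.2,0,0,-1,1,-2,6,-0.5,0,0,-1,1.6,-1,9.5,-1.5,-0.016,0.02,-1,1.6,-0.2,9.5,-1.5,-0.016,0.02,-1,1.6,-0.2,9.5,-1.5,-0.016,0.02,-1,1.6,-0.2,9.5,-1.5,-0.016,0.02,-1,1.6,-0.2,9.5,-1.5,-0.016,0.02,-1,1.6,-0.2,9.5,-1.5,-0.016,0.02,-1,1.6,-0.2,9.5,-1.5,-0.016,0.02,-1,1.6,-0.2,9.5,-1.5,-0.016,0.02,-1]'; python3 - <<'E'
from h import *
s=show(); save("wrist","w8"); rel([701,5,38],np.pi)
i=camera_info("wrist")
for n,z in {"latch_pivot":27.5,"latch_post":52}.items():
    for r in pinpoint("wrist",n)[:1]:
        print(n,np.round(r["point"],1),round(r["confidence"],2),np.round(pix2plane(i,r["point"],z),1))
E
```

```text
time_s: 16.45
tool_pos: [701.0, 4.8, 98.8]
ee_rot: [-0.498, 0.503, 0.497, 0.502]
wrist_force: [0.3, 0.2, -0.2]
grip_width: -0.2
t 16.45 pos [701.    4.8  98.8] yaw_y 3.131 tilt [-0.    -0.001 -1.   ] F [ 0.31  0.16 -0.19] j [ 0.1   0.74 -0.27  1.44  0.22  0.99  1.34] w -0.2
cm [6.11 0.01 0.01] rot [-0.009 -0.001  0.   ]
latch_pivot [308.5 175.8] 0.95 [678.2  46.6  27.5]
latch_post [252.5 185.5] 0.75 [678.6   2.   52. ]
```

View pics/w8.png

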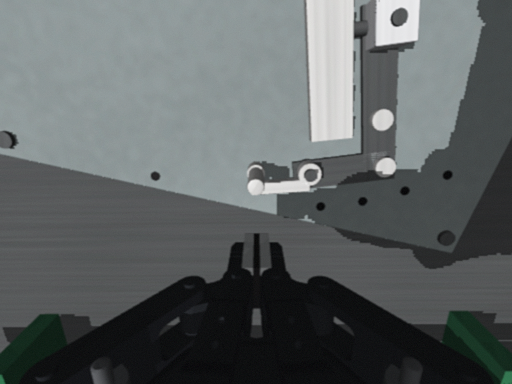

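```bash
cat >> h.py <<'E'
HV=np.array([677.3,48.5]); PSI=0.114
def lp(q,gap=0,z=38,r=43):
    a=PSI-np.pi/2-q; u=np.array([np.cos(a),np.sin(a)]); t=np.array([u[1],-u[0]])
    p=HV+r*u-(17+gap)*t
    return [p[0],p[1],z], float(np.arctan2(t[1],t[0]))
E
python3 -m jog '[2,-0.5,0,0,0,0,-1,5,-0.5,0,0,0,0,-1,6.1,-0.5,0,0,0,0,-1,6.1,-0.5,0,0,0,0,-1]'; python3 - <<'E'
from h import *
s=show()
for q in np.arange(.1,1.45,.12):
    p,y=lp(q); print(round(q,2),np.round(p,0),end=' '); rel(p,y,s)
save("wrist","w9")
E
```

```text
time_s: 17.1
tool_pos: [705.7, 5.1, 37.1]
ee_rot: [-0.498, 0.503, 0.498, 0.501]
wrist_force: [0.0, -0.0, 1.1]
grip_width: -0.3
t 17.1 pos [705.7   5.1  37.1] yaw_y 3.134 tilt [-0.002 -0.001 -1.   ] F [ 0.03 -0.03  1.13] j [ 0.09  0.81 -0.26  1.47  0.24  0.89  1.33] w -0.3
0.1 [695.   6.  38.] cm [-0.09  1.08  0.06] rot [-0.022 -0.001 -0.002]
0.22 [690.   4.  38.] cm [-0.08  1.6  -0.12] rot [ 0.098 -0.001 -0.001]
0.34 [684.   3.  38.] cm [-0.08  2.14 -0.24] rot [ 0.218 -0.001 -0.001]
0.46 [679.   2.  38.] cm [-0.08  2.7  -0.3 ] rot [ 0.338 -0.001 -0.001]
0.58 [673.   2.  38.] cm [-0.08  3.25 -0.29] rot [ 0.458 -0.002 -0.001]
0.7 [668.   3.  38.] cm [-0.08  3.8  -0.21] rot [ 0.578 -0.002 -0.001]
0.82 [662.   5.  38.] cm [-0.08  4.34 -0.06] rot [ 0.698 -0.002 -0.001]
0.94 [657.   7.  38.] cm [-0.08  4.85  0.14] rot [ 0.818 -0.002 -0.001]
1.06 [652.  10.  38.] cm [-0.08  5.34  0.41] rot [ 0.938 -0.002 -0.001]
1.18 [648.  13.  38.] cm [-0.08  5.79  0.73] rot [ 1.058e+00 -2.000e-03 -1.000e-03]
1.3 [644.  17.  38.] cm [-0.08  6.2   1.11] rot [ 1.178e+00 -2.000e-03 -1.000e-03]
1.42 [640.  21.  38.] cm [-0.08  6.56  1.53] rot [ 1.298e+00 -2.000e-03 -1.000e-03]
```

View pics/w9.png

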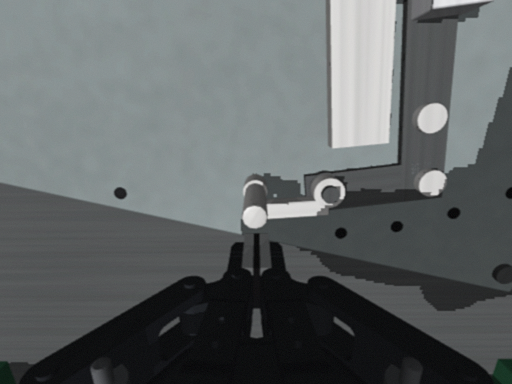

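```bash
python3 -m jog '[-0.1,0.6,0,0,0,0,-1,-0.1,1.1,0,0,0,0,-1,-0.1,1.6,-0.1,0.1,0,0,-1,-0.1,2.15,-0.25,0.22,0,0,-1,-0.1,2.7,-0.3,0.34,0,0,-1,-0.1,3.25,-0.3,0.46,0,0,-1,-0.1,3.8,-0.2,0.58,0,0,-1,-0.1,4.35,-0.05,0.7,0,0,-1,-0.1,4.85,0.15,0.82,0,0,-1,-0.1,5.2,0.3,0.9,0,0,-1]'; python3 - <<'E'
from h import *
s=show()
for q in np.arange(1,1.57,.05):
    p,y=lp(q); print(round(q,2),np.round(p,0),end=' '); rel(p,y,s)
save("wrist","w10")
E
```

```text
time_s: 18.4
tool_pos: [654.4, 7.8, 40.2]
ee_rot: [-0.23, 0.669, 0.228, 0.669]
wrist_force: [1.4, -1.1, -0.3]
grip_width: -0.2
t 18.4 pos [654.4   7.8  40.2] yaw_y 2.23 tilt [ 0.002 -0.002 -1.   ] F [ 1.39 -1.15 -0.31] j [-0.05  0.73 -0.    1.64  0.01  0.77  0.6 ] w -0.2
1.0 [655.   8.  38.] cm [0.22 0.01 0.05] rot [-0.026  0.     0.003]
1.05 [653.   9.  38.] cm [ 0.22  0.22 -0.04] rot [0.024 0.    0.003]
1.1 [651.  11.  38.] cm [ 0.22  0.44 -0.11] rot [0.074 0.    0.003]
1.15 [649.  12.  38.] cm [ 0.22  0.67 -0.17] rot [0.124 0.    0.003]
1.2 [647.  13.  38.] cm [ 0.22  0.89 -0.23] rot [0.174 0.001 0.003]
1.25 [645.  15.  38.] cm [ 0.22  1.12 -0.27] rot [0.224 0.001 0.003]
1.3 [644.  17.  38.] cm [ 0.22  1.35 -0.3 ] rot [0.274 0.001 0.003]
1.35 [642.  18.  38.] cm [ 0.22  1.58 -0.31] rot [0.324 0.001 0.002]
1.4 [641.  20.  38.] cm [ 0.22  1.81 -0.32] rot [0.374 0.001 0.002]
1.45 [639.  22.  38.] cm [ 0.22  2.04 -0.31] rot [0.424 0.001 0.002]
1.5 [638.  24.  38.] cm [ 0.22  2.27 -0.3 ] rot [0.474 0.001 0.002]
1.55 [637.  26.  38.] cm [ 0.22  2.5  -0.27] rot [0.524 0.001 0.002]
```

View pics/w10.png

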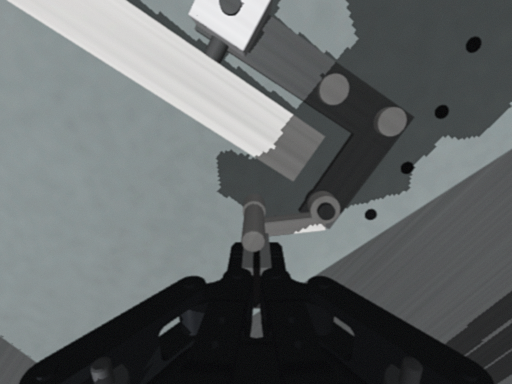

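```bash
python3 -m jog '[0,0.2,-0.05,0.025,0,0,-1,0,0.45,-0.1,0.075,0,0,-1,0,0.65,-0.15,0.125,0,0,-1,0,0.8,-0.2,0.15,0,0,-1]'|sed -n '1,4p'; python3 - <<'E'
from h import *
s=show()
for q in np.arange(1.15,1.57,.05):
    p,y=lp(q); print(round(q,2),np.round(p,0),end=' '); rel(p,y,s)
save("wrist","w11")
E
```

```text
time_s: 18.95
tool_pos: [647.7, 13.3, 40.6]
ee_rot: [-0.178, 0.684, 0.176, 0.685]
wrist_force: [0.8, -0.2, 1.3]
t 18.95 pos [647.7  13.3  40.6] yaw_y 2.077 tilt [ 0.002 -0.002 -1.   ] F [ 0.85 -0.2   1.28] j [-0.08  0.73  0.04  1.66 -0.04  0.76  0.48] w 0.1
1.15 [649.  12.  38.] cm [ 0.26 -0.17  0.05] rot [-0.029  0.001  0.002]
1.2 [647.  13.  38.] cm [ 0.26  0.04 -0.04] rot [0.021 0.001 0.002]
1.25 [645.  15.  38.] cm [ 0.26  0.26 -0.11] rot [0.071 0.001 0.002]
1.3 [644.  17.  38.] cm [ 0.26  0.48 -0.18] rot [0.121 0.001 0.002]
1.35 [642.  18.  38.] cm [ 0.26  0.71 -0.23] rot [0.171 0.001 0.002]
1.4 [641.  20.  38.] cm [ 0.26  0.93 -0.27] rot [0.221 0.001 0.002]
1.45 [639.  22.  38.] cm [ 0.26  1.16 -0.3 ] rot [0.271 0.001 0.002]
1.5 [638.  24.  38.] cm [ 0.26  1.39 -0.32] rot [0.321 0.002 0.002]
1.55 [637.  26.  38.] cm [ 0.26  1.63 -0.33] rot [0.371 0.002 0.002]
```

View pics/w11.png

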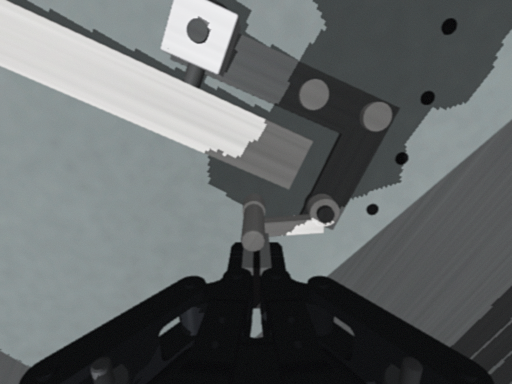

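```bash
python3 -m jog '[0,0.12,-0.03,0.035,0,0,-1,0,0.25,-0.1,0.07,0,0,-1,0,0.37,-0.12,0.1,0,0,-1,0,0.45,-0.15,0.12,0,0,-1]'|sed -n '1,4p'; python3 -m jog '[0,0.1,-0.02,0.02,0,0,-1,0,0.2,-0.04,0.04,0,0,-1]'|sed -n '1,4p';python3 - <<'E'
from h import *
s=show()
for q in np.arange(1.3,1.57,.05):
    p,y=lp(q); print(round(q,2),np.round(p,0),end=' '); rel(p,y,s)
save("wrist","w12")
E
```

```text
time_s: 19.5
tool_pos: [644.0, 16.9, 40.5]
ee_rot: [-0.135, 0.694, 0.134, 0.695]
wrist_force: [0.3, -2.0, 0.5]
time_s: 19.75
tool_pos: [642.6, 18.6, 40.5]
ee_rot: [-0.121, 0.696, 0.12, 0.697]
wrist_force: [-0.1, -2.1, 0.3]
t 19.75 pos [642.6  18.6  40.5] yaw_y 1.913 tilt [ 0.001 -0.001 -1.   ] F [-0.09 -2.14  0.28] j [-0.12  0.72  0.09  1.67 -0.08  0.75  0.35] w 0.2
1.3 [644.  17.  38.] cm [ 0.25 -0.23  0.04] rot [-0.042  0.001  0.002]
1.35 [642.  18.  38.] cm [ 0.25 -0.02 -0.05] rot [0.008 0.001 0.002]
1.4 [641.  20.  38.] cm [ 0.25  0.2  -0.12] rot [0.058 0.001 0.002]
1.45 [639.  22.  38.] cm [ 0.25  0.42 -0.19] rot [0.108 0.001 0.002]
1.5 [638.  24.  38.] cm [ 0.25  0.65 -0.25] rot [0.158 0.001 0.002]
1.55 [637.  26.  38.] cm [ 0.25  0.87 -0.29] rot [0.208 0.001 0.002]
```

View pics/w12.png

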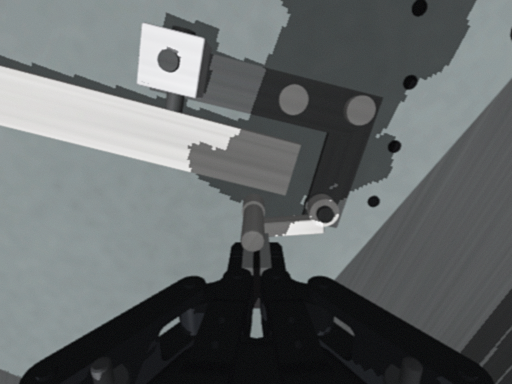

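```bash
python3 -m jog '[0,0.06,-0.02,0.02,0,0,-1,0,0.12,-0.04,0.035,0,0,-1]'|sed -n '2,4p'; python3 -m jog '[0,0.05,-0.02,0.012,0,0,-1,0,0.1,-0.04,0.025,0,0,-1]'|sed -n '2,4p';python3 -m jog '[0,0.05,-0.02,0.012,0,0,-1]'|sed -n '2,4p';python3 -m jog '[0,0.05,-0.02,0.012,0,0,-1]'|sed -n '2,4p';python3 - <<'E'
from h import *
s=show()
for q in np.arange(1.3,1.57,.05):
    p,y=lp(q); print(round(q,2),np.round(p,0),end=' '); rel(p,y,s)
save("wrist","w13")
E
```

```text
tool_pos: [641.7, 19.8, 40.4]
ee_rot: [-0.108, 0.698, 0.107, 0.699]
wrist_force: [-1.0, -0.8, 0.1]
tool_pos: [641.0, 20.7, 40.4]
ee_rot: [-0.099, 0.7, 0.098, 0.701]
wrist_force: [0.4, -1.5, 0.4]
tool_pos: [640.7, 21.2, 40.4]
ee_rot: [-0.095, 0.7, 0.094, 0.701]
wrist_force: [-0.4, -1.3, -0.2]
tool_pos: [640.3, 21.7, 40.4]
ee_rot: [-0.09, 0.701, 0.089, 0.702]
wrist_force: [-0.6, -1.7, 0.1]
t 20.55 pos [640.3  21.7  40.4] yaw_y 1.825 tilt [ 0.001 -0.001 -1.   ] F [-0.62 -1.66  0.09] j [-0.14  0.72  0.11  1.68 -0.11  0.75  0.28] w -0.4
1.3 [644.  17.  38.] cm [ 0.24 -0.58  0.21] rot [-0.131  0.001  0.001]
1.35 [642.  18.  38.] cm [ 0.24 -0.37  0.11] rot [-0.081  0.001  0.001]
1.4 [641.  20.  38.] cm [ 0.24 -0.16  0.01] rot [-0.031  0.001  0.001]
1.45 [639.  22.  38.] cm [ 0.24  0.05 -0.08] rot [0.019 0.001 0.001]
1.5 [638.  24.  38.] cm [ 0.24  0.27 -0.15] rot [0.069 0.001 0.001]
1.55 [637.  26.  38.] cm [ 0.24  0.49 -0.22] rot [0.119 0.001 0.001]
```

View pics/w13.png

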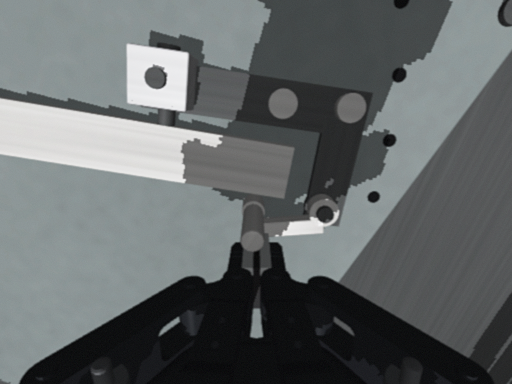

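```bash
for i in 1; do python3 -m jog '[0,0.05,-0.015,0.01,0,0,-1]'|sed -n '2,4p'; done; python3 -m jog '[0,0.05,-0.015,0.01,0,0,-1]'|sed -n '2,4p'; python3 -m jog '[0,0.04,-0.01,0.008,0,0,-1]'|sed -n '2,4p'; python3 -m jog '[0,0.04,-0.01,0.008,0,0,-1]'|sed -n '2,4p'
```

```text
tool_pos: [640.0, 22.2, 40.4]
ee_rot: [-0.086, 0.701, 0.085, 0.702]
wrist_force: [0.6, -1.3, 0.2]
tool_pos: [639.7, 22.7, 40.4]
ee_rot: [-0.082, 0.702, 0.082, 0.703]
wrist_force: [-0.4, -1.4, 0.9]
tool_pos: [639.5, 23.1, 40.4]
ee_rot: [-0.079, 0.702, 0.079, 0.703]
wrist_force: [-0.8, -1.7, 0.8]
tool_pos: [639.2, 23.5, 40.4]
ee_rot: [-0.076, 0.703, 0.076, 0.703]
wrist_force: [0.2, -1.1, 0.5]
```

```bash
python3 -m jog '[0,0.04,-0.01,0.008,0,0,-1]'|sed -n '2,4p'; python3 -m jog '[0,0.04,-0.01,0.008,0,0,-1]'|sed -n '2,4p'; python3 -m jog '[0,0.04,-0.01,0.008,0,0,-1]'|sed -n '2,4p'; python3 -m jog '[0,0.04,-0.01,0.008,0,0,-1]'|sed -n '2,4p'; python3 - <<'E'
from h import *
show();save("wrist","w14")
E
```

```text
tool_pos: [639.0, 23.9, 40.4]
ee_rot: [-0.073, 0.703, 0.073, 0.704]
wrist_force: [-0.6, -2.1, 0.4]
tool_pos: [638.9, 24.0, 40.4]
ee_rot: [-0.07, 0.703, 0.069, 0.704]
wrist_force: [-1.2, -2.1, 0.8]
tool_pos: [638.8, 23.9, 40.4]
ee_rot: [-0.067, 0.704, 0.066, 0.704]
wrist_force: [-0.6, -2.5, 0.2]
tool_pos: [638.7, 23.9, 40.4]
ee_rot: [-0.065, 0.704, 0.063, 0.705]
wrist_force: [-0.2, -3.1, -0.3]
t 21.6 pos [638.7  23.9  40.4] yaw_y 1.751 tilt [ 0.002 -0.002 -1.   ] F [-0.23 -3.09 -0.35] j [-0.16  0.72  0.14  1.68 -0.13  0.75  0.22] w 0.2
```

View pics/w14.png

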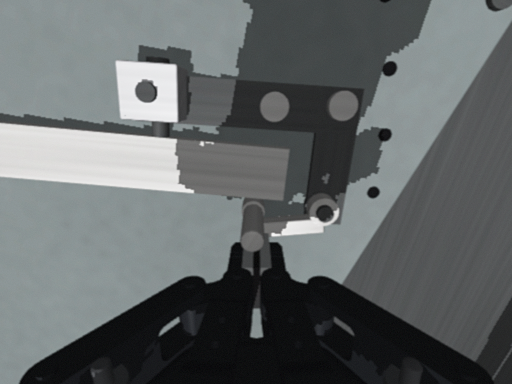

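```bash
python3 -m jog '[0,0.06,0,0,0,0,-1,0,0.1,0,0,0,0,-1]'|sed -n '2,4p'; python3 -m jog '[0,0.12,0,0,0,0,-1,0,0.14,0,0,0,0,-1,0,0.14,0,0,0,0,-1]'|sed -n '2,4p'
```

```text
tool_pos: [638.6, 24.0, 40.5]
ee_rot: [-0.065, 0.704, 0.062, 0.705]
wrist_force: [0.6, -5.1, 0.1]
tool_pos: [638.6, 24.1, 40.5]
ee_rot: [-0.065, 0.704, 0.061, 0.705]
wrist_force: [0.2, -6.3, -0.7]
```

```bash
python3 -m jog '[0,0,0,0,0,0,-1,0,-0.2,0,0,0,0,-1,0,-0.6,0,0,0,0,-1,0,-1.5,0,0,0,0,-1,0,-2.5,0,0,0,0,-1,-4,-3,0,0,0,0,-1,-8,-3,0,0,0,0,-1,-10,-3,0,0,0,0,-1]'; python3 - <<'E'
from h import *
show();save("wrist","w15"); i=camera_info("wrist")
for n,z in {"latch_pivot":27.5,"latch_post":52,"blank_end":17}.items():
    for r in pinpoint("wrist",n)[:1]:
        print(n,np.round(r["point"],1),round(r["confidence"],2),np.round(pix2plane(i,r["point"],z),1))
E
```

```text
time_s: 23.28
tool_pos: [644.8, -6.1, 143.2]
ee_rot: [-0.065, 0.703, 0.061, 0.706]
wrist_force: [-0.0, 1.5, -0.0]
grip_width: -0.0
t 23.27 pos [644.8  -6.1 143.2] yaw_y 1.748 tilt [ 0.005 -0.005 -1.   ] F [-0.02  1.51 -0.01] j [-0.12  0.61  0.16  1.57 -0.1   0.96  0.24] w -0.0
latch_pivot [296.7 140.2] 0.82 [676.5  45.   27.5]
latch_post [252.2 141.2] 0.57 [635.2  40.2  52. ]
blank_end [222.2 112. ] 0.64 [603.3  57.2  17. ]
```

View pics/w15.png

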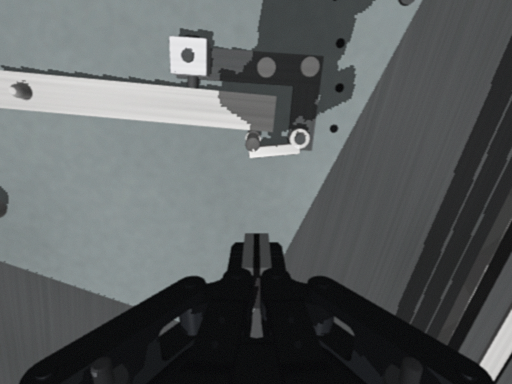

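```bash
python3 - <<'E'
from h import *
im=cv2.imread("pics/w15.png");a=cv2.resize(im[20:180,150:350],None,fx=4,fy=3.6,interpolation=cv2.INTER_CUBIC);cv2.imwrite("pics/w15z.png",a)
save("side","s15");im=cv2.imread("pics/s15.png");cv2.imwrite("pics/s15z.png",cv2.resize(im[130:290,170:350],None,fx=3.5,fy=3.5,interpolation=cv2.INTER_CUBIC))
E
```

```text
(no output)
```

View pics/w15z.png

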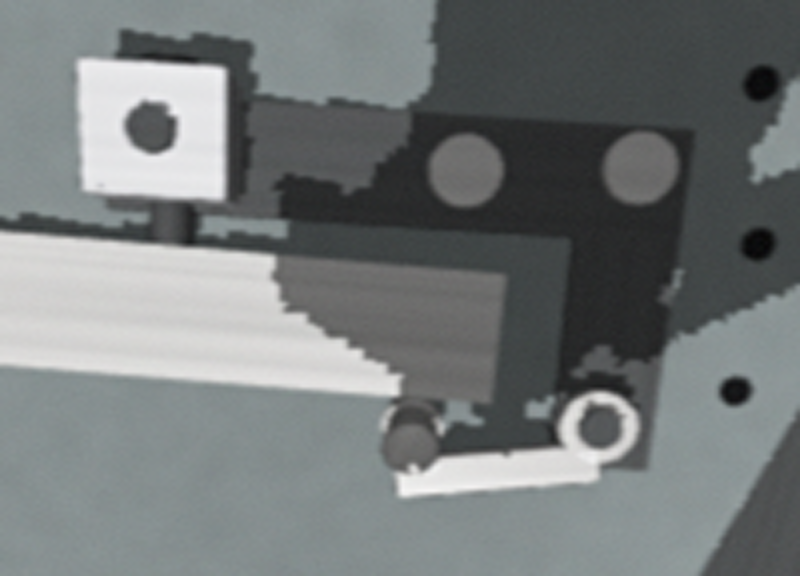

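View pics/s15z.png

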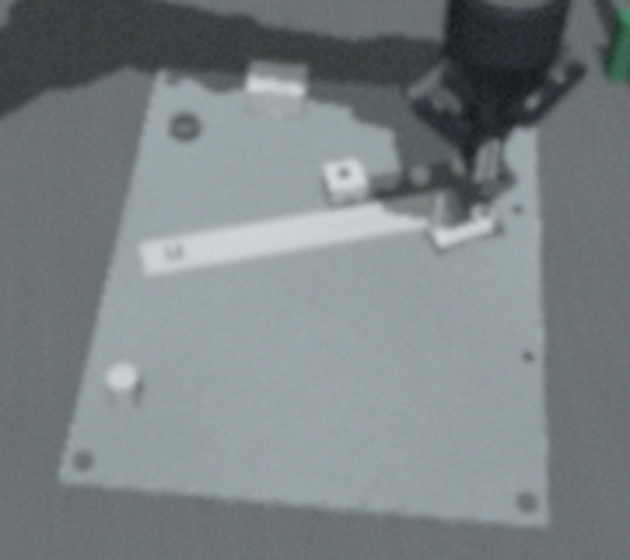

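The zoomed wrist view shows the blank's far edge touching the screw at about (173,243), with the latch nose against the near edge at about (412,405). The dowel, nut and gauge haven't moved, and the gripper is well clear. Handing in.

```bash
python3 -c "
from cell import *
print(close_job())"
```

```text
the job is handed in; nothing more can be done
None
```

The job is done and handed in at about 23 s: the blank is seated on the stop screw and the latch is shut behind it.

- **Seating:** I swung the blank anticlockwise with the shut fingers, felt for the screw, then ramped the push up. It held 11–12 N for about 2 s (last reading 12.1 N). By leverage, that puts about 14 N on the stop, though I could not measure that force directly.
- **Latch:** I pushed the post round its arc until the nose stopped against the blank's edge, at an angle of about 1.48 rad worked out from the tool position. I confirmed the contact with a push of about 6 N, then backed straight off and up.
- **Last checks:** The wrist picture shows the blank on the screw and the nose against its edge. The side picture shows the nut, dowel and gauge unmoved. I did not look again at the hammer, wrench or can, but the arm never went near them at low height. The gripper was clear, with the tool about 140 mm up. The wrist force read 1.5 N just after the retreat, with nothing near the tool; I put that down to sensor noise.
- **Disagreements:** The cameras differed by about 4 mm on where the pin and hinge are, so I relied on feel for both contacts.

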